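# Close the disc player and hold its search dial at the third click

### The arm

A 6-joint arm with a two-finger parallel gripper is mounted at the origin on the work surface. World frame = base frame: x ahead of the robot, y to its left, z up, the work surface at z = 0. Lengths are in m, angles in rad, forces in N, time in s.
With the tool pointing down it reaches from about 0.35 to 0.925 m from the base axis. Payload 6.4 kg.
Tool frame: the origin (TCP) lies on the centre line of the jaws, within the pads' length; the fingertips stand 19 mm ahead of it and the grasp point (between the pads) is the TCP (robot.nose_length is the distance from the TCP to the fingertips, in m); x points along the fingers, z is the direction in which the jaws open and shut, and the axes are right-handed (so a half turn about x gives the same grasp; the last joint's range is limited). The gripper opens to 85 mm and grips with 20 to 120 N. Pads are 22 mm wide; open, the fingers measure 114 mm over their backs; the gripper's body (76 mm by 85 mm) begins 54 mm behind the grasp point. The pads swing forward as they close: fully open they stand 13 mm farther back than shut.
Start: joints at [1.096, 0.245, 1.558, -0, 1.339, -0.174], TCP at [0.193, 0.621, 0.25] pointing down, gripper open.
Joint ranges: [-3.13, 3.13], [-1.02, 2.26], [0.13, 2.54], [-0.95, 4.09], [0.21, 2.88], [-2.74, 2.74]. Speed limits (rad/s): [2.57, 2.57, 3.14, 3.14, 3.14, 3.14].

### API

Orientations are given as a unit quaternion [w, x, y, z].
In Python, from station import sense, camera, get_calibration, robot gives the robot as it stands.
- The arm moves only by the tool step_arm, never from a script. Its argument "targets" is a list of rows, each an object with "linear": the shift along the tool's x, y, z normalised to -1 to 1, where 1 is 0.1 m, a list of three; "turn": the turn about the tool's x normalised to -1 to 1, where 1 is pi/2 rad; "claw": the gripper command: -1 is fully open, 1 is shut, values between are in proportion. In form: [{"linear": [tx, ty, tz], "turn": turn, "claw": claw}, ...]. A call has exactly 8 rows; each row is the pose to reach, as a shift and turn from the pose measured when the call began, along the tool's axes at that moment; what a row does not reach only later rows make up. A row lasts 1/12 s, in which the tool goes at most 41.7 mm and 7.16 degrees, less where a joint would pass 70% of its speed; a pose out of reach is approached as far as the arm can. A call with a number of a shift or a turn outside -1 to 1 is refused whole. A call with a gripper value outside its range is refused whole. The fingers move at their own pace and stop on an object; "newtons" is the grip in N (left out, the last holds). Time passes only in rows, so rows that repeat a pose let the fingers close, or fill a call up. It gives the time, the measured TCP pose, the force and the opening at its end, in the units of the state.
- sense(): the state, without advancing time (a new reading comes with each control period).
- camera(name): name is "scene" or "top" or "wrist"; returns (picture, depth): 384x512x3 uint8, blue, green, red; 384x512 float32, m along the optical axis (not along the pixel's ray), 0 where there is no reading.
- get_calibration(name): a dict with "camera_matrix" (3x3 intrinsics, pixels), "eye" and "attitude" of the camera in the world. Camera axes: x right, y up, looking along -z (the intrinsics and any distortion apply to the point x, -y, -z); pixel columns grow to the right and rows downward; lengths in m; the calibration is good to about 2 mm. A picture is of the moment at which its call begins: read the wrist's pose just before it. get_calibration takes no time and is no camera call; for the wrist camera it gives the pose at the moment of the call.
- robot.sign_off(): hands the job in, once; it reports no verdict.
The state is a dict: "time": time; "q": joint angles; "joint_vel": joint speeds; "joint_torque": joint torques, N m; "eef_pos": TCP position; "eef_rot": TCP orientation; "force": force on the tool from outside, world axes, zero at the start; "wrist_torque": the same for the moment, N m; "grip_width": finger opening in m.
Only numpy, scipy, OpenCV 4.12 (cv2) and the standard library are available. Lean on these libraries where they do the work, as an engineer would, in place of code of your own. Each camera call takes 0.05 s, during which the arm holds its last target. There are 200 camera calls.

### The job

Close the top-loading disc player for a fast search: set the loose lid, knob up, on the disc well without dropping it and press it down until it snaps in flush and level all round. Only then turn the spring-return search dial on the player clockwise (seen from above) past its first two clicks to the third, and finish while still holding it there with the gripper, because it springs back when let go. Leave the other things on and around the player where they are.

Things in the scene. Friction and masses are not known exactly. Their poses are not given: they have to be found in the camera images.
- lid_knob (a point): Centre of the knob of the loose lid. The knob is an upright aluminium cylinder 26 mm across and 26 mm tall in the middle of the lid's plate: its top is 13 mm above this point, the plate's top 13 mm below it. z is the lid's axis, up. At the start the lid stands on the desk, knob up, left or right of the player.
- well_rim (a point): Centre of the disc well's mouth, level with the top of its rim, an aluminium collar 144 mm across outside, 133 mm inside. Sprung balls in it hold the lid: merely laid on, the lid stays some 8 mm too high; pushed down with about 10 N (up to 18) it snaps in and stays. Seated, its plate lies flat on the rim and lid_knob is 17 mm above this point. Axes as the player's.
- dial_grip (a point): Centre of the finger bar of the search dial, on the dial's upright axis, 83 mm above the desk. An aluminium disc 64 mm across, its top 12 mm above the case, carries the upright bar: 56 mm long (x), 14 mm wide (y), 24 mm tall, from 12 mm below to 12 mm above this point. The frame turns with the dial; at rest the bar points straight to the back of the player (its x).
- dial (a joint): Angle of the search dial in rad, 0 at rest, growing clockwise seen from above. It clicks at 0.35, 0.70 and 1.05 rad (20, 40, 60 degrees), marked by three ever longer white ticks on either side of the middle one; a stop follows the third click at 1.10 rad. A spring turns it back to 0 from anywhere when let go; turning it takes up to 0.2 N m.
- lid: The lid, 42 mm high in all, about 0.13 to 0.25 kg; origin at the middle of its underside, lid_knob 29 mm above it. An aluminium plate 144 mm across and 4 mm thick, and below it a black plug 12 mm deep, 129 mm across at its widest bead, tapering to 122 mm at the bottom.
- player: The disc player, fixed: a dark steel case with wooden cheeks, 250 mm deep (x), 310 mm wide (y), its flat top 60 mm above the desk; well and dial stand on that top, the well left, the dial right; the rim is 78 mm above the desk. Origin on the desk under the case's middle, x to its back, y to its left, z up; its front faces the robot.
- tape_roll: Bystander: roll of white tape, 110 mm across, 48 mm high, standing flat on the side of the player where the lid is not; origin under its centre.
- cases: Bystander: stack of three disc cases, 125 x 142 x 31 mm, behind the player on the left; origin under its centre.
- headphones: Bystander: black headphones lying flat, about 190 x 190 x 25 mm, behind the player on the right; origin near the middle, on the desk.
- mug: Bystander: white mug, 82 mm across, 95 mm high, far left; origin under its centre.
- marker: Bystander: grey felt marker lying on the player's case in front of the well, along the front edge, 134 x 20 x 13 mm; origin under its centre.
- plug_tray: Bystander: grey tray with loose plugs, 170 x 110 x 28 mm, far right; origin under its centre.
- desk_mic: Bystander: short talkback microphone leaning from a round foot 96 mm across, 95 mm high, behind the player; origin under the foot.

How it is judged:
On the way, in this order (a step that is already met when the one before it is completed fails the run):
1. the lid is snapped in: its plate flush on the rim, level and centred, with the dial still at rest (z of lid_knob in the frame of well_rim between 0.014 and 0.0185 m and horizontal distance between lid_knob and well_rim below 0.005 m and angle between lid_knob's own z axis and vertical below 0.02 rad and value of joint dial between -0.15 and 0.15 rad), for 0.3 s.
2. the fingers hold the dial at its third click clockwise for a second, the lid still seated (value of joint dial above 0.95 rad and contact force between the fingers and dial above 0.5 N and z of lid_knob in the frame of well_rim below 0.0185 m), for 1 s.
At the end, for the whole second after the job is handed in: The lid sits snapped in on the rim (plate within 1.5 mm of the rim, within 5 mm of centre, level within 0.02 rad) and is let go; the gripper's fingers hold the dial at its third click clockwise (joint above 0.95 rad, fingers in contact with the dial) through the last second (all of step 2 and contact force between the fingers and lid below 0.1 N and z of lid_knob in the frame of well_rim above 0.014 m and horizontal distance between lid_knob and well_rim below 0.005 m and angle between lid_knob's own z axis and vertical below 0.02 rad); the arm keeps its last pose, push and grip.
It fails at once if the dial is turned clockwise while the lid is not seated (value of joint dial above 0.2 rad and z of lid_knob in the frame of well_rim above 0.0205 m).
It fails at once if the lid is dropped (linear speed of lid above 0.5 m/s and contact force between the fingers and lid below 0.01 N and z of lid_knob in the frame of well_rim above 0.027 m).
It fails at once if another thing on the desk is moved or knocked over (distance of any of tape_roll, cases, headphones, mug, marker, plug_tray, desk_mic from where it was at the start of the episode above 0.03 m or angle between any of mug, desk_mic's own z axis and vertical above 0.5 rad).
It also fails if it takes over 58 s, if anything falls off the work surface, if the arm or the gripper's body presses on something with over 40 N, if the wrist force passes 120 N, or if a joint passes its speed limit or range.

## Working session

There is one attempt and no reset: what is moved stays moved. The work goes in short steps, Python scripts to look and compute and a tool call to move; the robot and the scene stay as the last step left them, time stands still between calls to the robot, and variables do not carry over. Pictures are saved under pics/ and viewed, about 8 in all and at most 12, crops included, and the job is handed in when it is done.

Besides the shell and the picture viewer there is one more tool, called after ">>>" by a JSON object that holds its "name" and its "arguments", one argument or row to a line. step_arm: Moves the arm, as the interface text tells. Scaled input: -1 to 1 covers 0.1 m each way for a shift and pi/2 rad each way for a turn. Its arguments: {"type":"object","properties":{"targets":{"type":"array"},"newtons":{"type":"number"}},"required":["targets"]}

```bash
ls; mkdir -p pics; python3 - <<'E'
from station import sense,camera,get_calibration,robot
import cv2,numpy as np
s=sense();print(s)
for n in("scene","top"):
    p,d=camera(n);c=get_calibration(n);print(n,c)
    cv2.imwrite(f"pics/{n}0.png",p);np.savez(f"{n}0.npz",p=p,d=d)
E
```

```text
pics
{'time': 0.0, 'q': array([ 1.09587532e+00,  2.45787351e-01,  1.55901280e+00, -4.53486519e-06,
        1.33871867e+00, -1.74127328e-01]), 'joint_vel': array([ 0.00131054,  0.0009543 ,  0.00034519,  0.00171033,  0.00125407,
       -0.00171688]), 'joint_torque': array([ 2.24412623e-03, -4.29506063e+01, -3.26135695e+01,  2.02596374e-05,
        5.25544194e-03,  1.02249814e-06]), 'eef_pos': array([0.19234975, 0.62033866, 0.24919804]), 'eef_rot': array([ 0.56866136, -0.41974496,  0.56987988,  0.41913644]), 'force': array([ 0.19832242, -0.69824303, -0.0792035 ]), 'wrist_torque': array([-0.00655339, -0.04554898,  0.00401275]), 'grip_width': 0.08552610599634708}
scene {'camera_matrix': array([[408.65767447,   0.        , 251.38995769],
       [  0.        , 408.65767447, 188.69050648],
       [  0.        ,   0.        ,   1.        ]]), 'eye': array([1.57558877, 0.81397647, 1.1344919 ]), 'attitude': array([0.38255603, 0.17948772, 0.38343047, 0.82122842])}
top {'camera_matrix': array([[386.07621637,   0.        , 256.42550233],
       [  0.        , 386.07621637, 195.50929   ],
       [  0.        ,   0.        ,   1.        ]]), 'eye': array([0.46400755, 0.02392854, 1.41422358]), 'attitude': array([ 0.70697498,  0.03568907, -0.04158223, -0.70511246])}
```

View pics/top0.png

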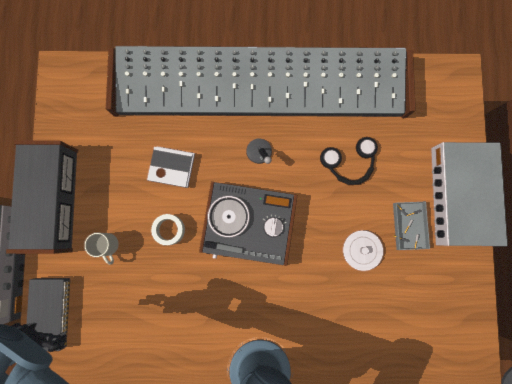

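View pics/scene0.png

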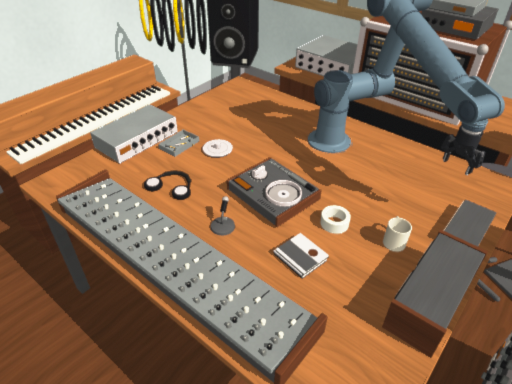

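The top view shows the player at about (250,223), with the well at (229,216) and the dial at (274,226). The lid is on the right at (363,250) with its knob up, and the tape is on the left. Next I'll measure these using rays and depth.

```bash
cat > h.py <<'E'
import numpy as np,cv2
from scipy.spatial.transform import Rotation as R
def rot(q): return R.from_quat(np.roll(q,-1)).as_matrix()
def rays(c,uv):
    uv=np.atleast_2d(np.asarray(uv,float));K=c["camera_matrix"]
    v=np.c_[(uv[:,0]-K[0,2])/K[0,0],-(uv[:,1]-K[1,2])/K[1,1],-np.ones(len(uv))]
    return v@rot(c["attitude"]).T
def onz(c,uv,z):
    r=rays(c,uv);e=c["eye"];return e+r*((z-e[2])/r[:,2])[:,None]
def cloud(c,d):
    h,w=d.shape;u,v=np.meshgrid(np.arange(w),np.arange(h))
    P=c["eye"]+rays(c,np.c_[u.ravel(),v.ravel()])*d.reshape(-1,1)
    return P.reshape(h,w,3)
E
python3 - <<'E'
from h import *
from station import get_calibration
for n in("top",):
    z=np.load(n+"0.npz");c=get_calibration(n);P=cloud(c,z["d"]);p=z["p"]
    Z=P[...,2];print("desk z",np.median(Z[270:300,100:130]))
    # player case by height
    m=((Z>.045)&(Z<.075)).astype(np.uint8);m[:,:190]=0;m[:,310:]=0;m[:170]=0;m[275:]=0
    cs=max(cv2.findContours(m,0,2)[0],key=cv2.contourArea)
    q=onz(c,cs[:,0],.06)[:,:2];r=cv2.minAreaRect((q*1000).astype(np.float32));print("case",r)
    # lid
    m=(Z>.008)&(Z<.03);m[:,:338]=0;m[:,388:]=0;m[:225]=0;m[275:]=0
    m2=((p.min(2)>150)&(np.indices(m.shape)[1]>338)&(np.indices(m.shape)[1]<388)&(np.indices(m.shape)[0]>225)&(np.indices(m.shape)[0]<275)).astype(np.uint8)
    for k in(m.astype(np.uint8),m2):
        cs=max(cv2.findContours(k,0,2)[0],key=cv2.contourArea);q=onz(c,cs[:,0],.016)[:,:2]
        print("lid",cv2.minEnclosingCircle((q*1000).astype(np.float32)),cv2.fitEllipse((q*1000).astype(np.float32)))
    sub=Z[225:275,338:388];print("knob pts",P[225:275,338:388][sub>.032].mean(0),sub.max())
    # rim
    k=((p.min(2)>110)&(np.indices(m.shape)[1]>200)&(np.indices(m.shape)[1]<255)&(np.indices(m.shape)[0]>190)&(np.indices(m.shape)[0]<245)).astype(np.uint8)
    cs=max(cv2.findContours(k,0,2)[0],key=cv2.contourArea);q=onz(c,cs[:,0],.078)[:,:2]
    print("rim",cv2.minEnclosingCircle((q*1000).astype(np.float32)),cv2.fitEllipse((q*1000).astype(np.float32)))
    s=Z[210:245,258:292];print("dial",P[210:245,258:292][s>.08].mean(0),(s>.08).sum(),s.max())
cv2.imwrite("pics/c.png",cv2.resize(p[175:285,190:400],None,fx=3.8,fy=3.8,interpolation=2))
E
```

```text
desk z 0.0001405557104335875
case ((516.0997314453125, 41.0225830078125), (309.6086730957031, 250.16761779785156), 81.37024688720703)
lid ((420.642333984375, -369.8372497558594), 72.66056060791016) ((421.2185363769531, -370.3348388671875), (140.20449829101562, 140.99452209472656), 32.23580551147461)
lid ((421.1963195800781, -369.99359130859375), 71.3740005493164) ((421.3993835449219, -369.89739990234375), (139.43826293945312, 140.3195343017578), 144.14390563964844)
knob pts [ 0.42768916 -0.31304245  0.23806595] 1.414223584035435
rim ((539.3076782226562, 111.72015380859375), 73.62651824951172) ((539.1766967773438, 111.3646240234375), (142.75523376464844, 144.0612335205078), 51.46241760253906)
dial [ 0.50010255 -0.04061673  0.18537796] 73 1.414223584035435
```

View pics/c.png

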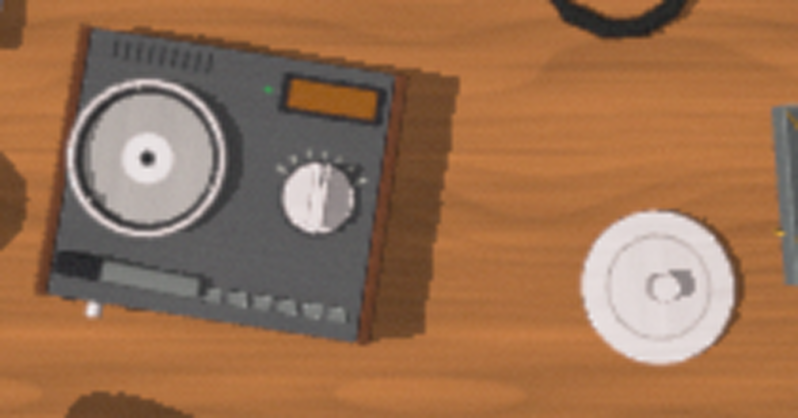

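```bash
cat >> h.py <<'E'
def plan(s,goal):
    T=rot(s["eef_rot"]);d=T.T@(np.asarray(goal)-s["eef_pos"]);return np.round(d*10,3)
def yaw(s): 
    z=rot(s["eef_rot"])[:,2];return np.degrees(np.arctan2(z[1],z[0]))
E
python3 - <<'E'
from h import *
from station import sense
s=sense();print(np.round(rot(s["eef_rot"]),3),yaw(s))
print(plan(s,[.48,.10,.25]),plan(s,[.421,-.37,.2]))
E
```

```text
[[-0.001 -0.955  0.296]
 [-0.002  0.296  0.955]
 [-1.     0.    -0.002]] 72.76599238052118
[-1.000e-03 -4.289e+00 -4.118e+00] [ 0.507 -5.118 -8.781]
```

>>> {"name": "step_arm", "arguments": {
  "targets": [
    {"linear":[0,-0.15,-0.15],"turn":0,"claw":-1},
    {"linear":[0,-0.3,-0.29],"turn":0,"claw":-1},
    {"linear":[0,-0.45,-0.43],"turn":0,"claw":-1},
    {"linear":[0,-0.6,-0.58],"turn":0,"claw":-1},
    {"linear":[0,-0.7,-0.67],"turn":0,"claw":-1},
    {"linear":[0,-0.8,-0.77],"turn":0,"claw":-1},
    {"linear":[0,-0.9,-0.86],"turn":0,"claw":-1},
    {"linear":[0,-1,-0.96],"turn":0,"claw":-1}
  ]
}}

```text
time: 0.77
eef_pos: [0.2599, 0.4983, 0.2494]
eef_rot: [0.569, -0.42, 0.57, 0.419]
force: [0.0, -0.3, 0.8]
grip_width: 0.0856
```

>>> {"name": "step_arm", "arguments": {
  "targets": [
    {"linear":[0,-0.15,-0.15],"turn":0,"claw":-1},
    {"linear":[0,-0.3,-0.29],"turn":0,"claw":-1},
    {"linear":[0,-0.45,-0.43],"turn":0,"claw":-1},
    {"linear":[0,-0.6,-0.58],"turn":0,"claw":-1},
    {"linear":[0,-0.7,-0.67],"turn":0,"claw":-1},
    {"linear":[0,-0.8,-0.77],"turn":0,"claw":-1},
    {"linear":[0,-0.9,-0.86],"turn":0,"claw":-1},
    {"linear":[0,-1,-0.96],"turn":0,"claw":-1}
  ]
}}

```text
time: 1.43
eef_pos: [0.3274, 0.3761, 0.2495]
eef_rot: [0.569, -0.42, 0.57, 0.419]
force: [-0.6, 0.3, 0.2]
grip_width: 0.0854
```

>>> {"name": "step_arm", "arguments": {
  "targets": [
    {"linear":[0,-0.15,-0.15],"turn":0,"claw":-1},
    {"linear":[0,-0.3,-0.29],"turn":0,"claw":-1},
    {"linear":[0,-0.45,-0.43],"turn":0,"claw":-1},
    {"linear":[0,-0.6,-0.58],"turn":0,"claw":-1},
    {"linear":[0,-0.7,-0.67],"turn":0,"claw":-1},
    {"linear":[0,-0.8,-0.77],"turn":0,"claw":-1},
    {"linear":[0,-0.9,-0.86],"turn":0,"claw":-1},
    {"linear":[0,-1,-0.96],"turn":0,"claw":-1}
  ]
}}

```text
time: 2.1
eef_pos: [0.3949, 0.2539, 0.2497]
eef_rot: [0.569, -0.42, 0.57, 0.419]
force: [0.9, -0.5, -0.6]
grip_width: 0.0854
```

```bash
python3 - <<'E'
from h import *
from station import *
s=sense();print(s["time"],s["eef_pos"],s["q"].round(2),yaw(s))
c=get_calibration("wrist");p,d=camera("wrist");print(c,rot(c["attitude"]).round(2))
cv2.imwrite("pics/w1.png",p);np.savez("w1.npz",p=p,d=d,**c)
print(plan(sense(),[.421,-.37,.15]))
E
```

```text
2.1 [0.39486317 0.25387257 0.24970294] [ 0.33 -0.19  2.01 -0.    1.33 -0.94] 72.79265095865695
{'camera_matrix': array([[315.10823734,   0.        , 264.71354643],
       [  0.        , 315.10823734, 191.04365911],
       [  0.        ,   0.        ,   1.        ]]), 'eye': array([0.31503423, 0.27891466, 0.37372086]), 'attitude': array([ 0.79393076, -0.13396825, -0.0987483 ,  0.58478648])} [[ 0.3  -0.9  -0.31]
 [ 0.96  0.28  0.1 ]
 [ 0.   -0.33  0.94]]
[ 1.012 -2.091 -5.865]
```

View pics/w1.png

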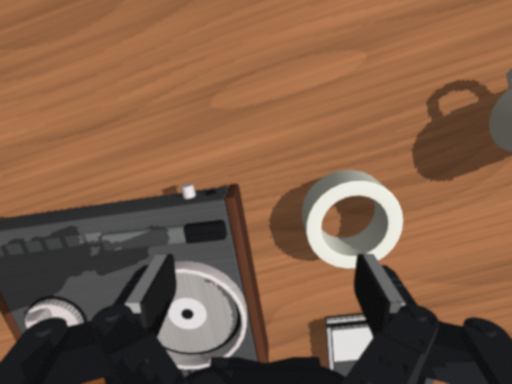

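The wrist view shows the marker in front of the well, around (150,235), the well at (190,315) and the tape at (353,220). The layout matches, so I'll go on to the lid.

>>> {"name": "step_arm", "arguments": {
  "targets": [
    {"linear":[0,-0.05,-0.15],"turn":0,"claw":-1},
    {"linear":[0,-0.1,-0.3],"turn":0,"claw":-1},
    {"linear":[0,-0.15,-0.45],"turn":0,"claw":-1},
    {"linear":[0,-0.2,-0.58],"turn":0,"claw":-1},
    {"linear":[0,-0.25,-0.7],"turn":0,"claw":-1},
    {"linear":[0,-0.28,-0.8],"turn":0,"claw":-1},
    {"linear":[0,-0.32,-0.9],"turn":0,"claw":-1},
    {"linear":[0,-0.35,-1],"turn":0,"claw":-1}
  ]
}}

```text
time: 2.82
eef_pos: [0.3994, 0.146, 0.25]
eef_rot: [0.569, -0.42, 0.57, 0.418]
force: [-0.7, -0.6, -0.4]
grip_width: 0.0853
```

>>> {"name": "step_arm", "arguments": {
  "targets": [
    {"linear":[0,-0.05,-0.15],"turn":0,"claw":-1},
    {"linear":[0,-0.1,-0.3],"turn":0,"claw":-1},
    {"linear":[0,-0.15,-0.45],"turn":0,"claw":-1},
    {"linear":[0,-0.2,-0.58],"turn":0,"claw":-1},
    {"linear":[0,-0.25,-0.7],"turn":0,"claw":-1},
    {"linear":[0,-0.28,-0.8],"turn":0,"claw":-1},
    {"linear":[0,-0.32,-0.9],"turn":0,"claw":-1},
    {"linear":[0,-0.35,-1],"turn":0,"claw":-1}
  ]
}}

```text
time: 3.48
eef_pos: [0.403, 0.0395, 0.2503]
eef_rot: [0.569, -0.42, 0.57, 0.418]
force: [0.6, -1.3, -0.3]
grip_width: 0.0856
```

>>> {"name": "step_arm", "arguments": {
  "targets": [
    {"linear":[0,-0.05,-0.15],"turn":0,"claw":-1},
    {"linear":[0,-0.1,-0.3],"turn":0,"claw":-1},
    {"linear":[0,-0.15,-0.45],"turn":0,"claw":-1},
    {"linear":[0,-0.2,-0.58],"turn":0,"claw":-1},
    {"linear":[0,-0.25,-0.7],"turn":0,"claw":-1},
    {"linear":[0,-0.28,-0.8],"turn":0,"claw":-1},
    {"linear":[0,-0.32,-0.9],"turn":0,"claw":-1},
    {"linear":[0,-0.35,-1],"turn":0,"claw":-1}
  ]
}}

```text
time: 4.15
eef_pos: [0.4067, -0.067, 0.2505]
eef_rot: [0.569, -0.42, 0.57, 0.419]
force: [-0.5, 0.3, -0.1]
grip_width: 0.0854
```

>>> {"name": "step_arm", "arguments": {
  "targets": [
    {"linear":[0,-0.05,-0.15],"turn":0,"claw":-1},
    {"linear":[0,-0.1,-0.3],"turn":0,"claw":-1},
    {"linear":[0,-0.15,-0.45],"turn":0,"claw":-1},
    {"linear":[0,-0.2,-0.58],"turn":0,"claw":-1},
    {"linear":[0,-0.25,-0.7],"turn":0,"claw":-1},
    {"linear":[0,-0.28,-0.8],"turn":0,"claw":-1},
    {"linear":[0,-0.32,-0.9],"turn":0,"claw":-1},
    {"linear":[0,-0.35,-1],"turn":0,"claw":-1}
  ]
}}

```text
time: 4.82
eef_pos: [0.4105, -0.1737, 0.2507]
eef_rot: [0.569, -0.42, 0.569, 0.419]
force: [0.7, 0.0, -0.5]
grip_width: 0.0852
```

>>> {"name": "step_arm", "arguments": {
  "targets": [
    {"linear":[0,-0.05,-0.15],"turn":0,"claw":-1},
    {"linear":[0,-0.1,-0.3],"turn":0,"claw":-1},
    {"linear":[0,-0.15,-0.45],"turn":0,"claw":-1},
    {"linear":[0,-0.2,-0.58],"turn":0,"claw":-1},
    {"linear":[0,-0.25,-0.7],"turn":0,"claw":-1},
    {"linear":[0,-0.28,-0.8],"turn":0,"claw":-1},
    {"linear":[0,-0.32,-0.9],"turn":0,"claw":-1},
    {"linear":[0,-0.35,-1],"turn":0,"claw":-1}
  ]
}}

```text
time: 5.48
eef_pos: [0.4143, -0.2805, 0.2508]
eef_rot: [0.569, -0.42, 0.569, 0.419]
force: [0.3, -1.4, -0.1]
grip_width: 0.0855
```

```bash
python3 - <<'E'
from h import *
from station import *
s=sense();print(s["time"],s["eef_pos"],s["q"].round(2),yaw(s))
c=get_calibration("wrist");p,d=camera("wrist")
cv2.imwrite("pics/w2.png",p);np.savez("w2.npz",p=p,d=d,**c)
P=cloud(c,d);Z=P[...,2]
m=(np.hypot(P[...,0]-.421,P[...,1]+.37)<.09)&(d>0)
k=m&(Z>.036)&(Z<.05);print("knob top",k.sum(),P[k].min(0),P[k].max(0),np.median(Z[k]))
k2=m&(Z>.010)&(Z<.025);print("plate",k2.sum(),P[k2].min(0),P[k2].max(0),np.median(Z[k2]))
q=P[k][:,:2].astype(np.float32)*1000
if len(q)>5: print(cv2.minEnclosingCircle(q))
print(plan(sense(),[.421,-.37,.15]))
E
```

```text
5.4833 [ 0.41432655 -0.28050837  0.25084432] [-0.82 -0.11  1.93 -0.    1.32 -2.09] 72.75398750778056
knob top 413 [ 0.40939705 -0.38203437  0.03611925] [ 0.43484403 -0.35712178  0.0448691 ] 0.04240567131573619
plate 10225 [ 0.35067604 -0.44168336  0.01247658] [ 0.49391    -0.29820288  0.02458534] 0.016754764619843376
((422.1012268066406, -369.6598815917969), 12.964831352233887)
[ 1.012 -0.325 -0.818]
```

View pics/w2.png

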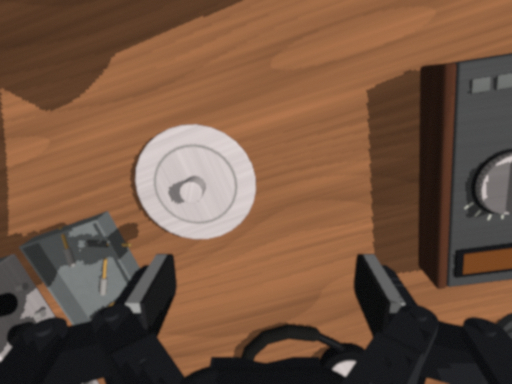

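The lid knob is at (193,190). Its measured position (0.422, -0.370) agrees between both cameras, and the 42 mm top height is right. Now I'll descend.

>>> {"name": "step_arm", "arguments": {
  "targets": [
    {"linear":[0,-0.05,-0.12],"turn":0,"claw":-1},
    {"linear":[0.1,-0.1,-0.25],"turn":0,"claw":-1},
    {"linear":[0.25,-0.15,-0.4],"turn":0,"claw":-1},
    {"linear":[0.4,-0.2,-0.55],"turn":0,"claw":-1},
    {"linear":[0.6,-0.27,-0.67],"turn":0,"claw":-1},
    {"linear":[0.75,-0.32,-0.78],"turn":0,"claw":-1},
    {"linear":[0.9,-0.34,-0.83],"turn":0,"claw":-1},
    {"linear":[1,-0.34,-0.83],"turn":0,"claw":-1}
  ]
}}

```text
time: 6.2
eef_pos: [0.4217, -0.3726, 0.1496]
eef_rot: [0.569, -0.419, 0.57, 0.418]
force: [-1.0, 0.5, 0.6]
grip_width: 0.0858
```

>>> {"name": "step_arm", "arguments": {
  "targets": [
    {"linear":[0.15,0,0],"turn":0,"claw":-1},
    {"linear":[0.3,0,0],"turn":0,"claw":-1},
    {"linear":[0.45,0,0],"turn":0,"claw":-1},
    {"linear":[0.55,0,0],"turn":0,"claw":-1},
    {"linear":[0.65,0,0],"turn":0,"claw":-1},
    {"linear":[0.72,0,0],"turn":0,"claw":-1},
    {"linear":[0.75,0,0],"turn":0,"claw":-1},
    {"linear":[0.75,0,0],"turn":0,"claw":-1}
  ]
}}

```text
time: 6.87
eef_pos: [0.4216, -0.3725, 0.0741]
eef_rot: [0.569, -0.419, 0.57, 0.419]
force: [-0.7, 0.9, 0.2]
grip_width: 0.0851
```

```bash
python3 - <<'E'
from h import *
from station import *
s=sense();print(s["time"],s["eef_pos"],s["q"].round(2),yaw(s),robot.nose_length)
print(plan(s,[.422,-.37,.039]))
E
```

```text
6.8667 [ 0.42156583 -0.372495    0.07406213] [-0.92  0.27  1.88 -0.    0.99 -2.19] 72.65338687125771 0.019
[0.351 0.003 0.026]
```

>>> {"name": "step_arm", "arguments": {
  "targets": [
    {"linear":[0.1,0,0.02],"turn":0,"claw":-1},
    {"linear":[0.2,0,0.02],"turn":0,"claw":-1},
    {"linear":[0.28,0,0.025],"turn":0,"claw":-1},
    {"linear":[0.34,0,0.025],"turn":0,"claw":-1},
    {"linear":[0.34,0,0.025],"turn":0,"claw":0},
    {"linear":[0.34,0,0.025],"turn":0,"claw":0.2},
    {"linear":[0.34,0,0.025],"turn":0,"claw":0.5},
    {"linear":[0.34,0,0.025],"turn":0,"claw":1}
  ],
  "newtons": 60
}}

```text
time: 7.53
eef_pos: [0.4226, -0.3705, 0.0405]
eef_rot: [0.569, -0.419, 0.57, 0.418]
force: [-0.1, 0.2, -0.5]
grip_width: 0.0389
```

>>> {"name": "step_arm", "arguments": {
  "targets": [
    {"linear":[0,0,0],"turn":0,"claw":1},
    {"linear":[0,0,0],"turn":0,"claw":1},
    {"linear":[0,0,0],"turn":0,"claw":1},
    {"linear":[0,0,0],"turn":0,"claw":1},
    {"linear":[-0.03,0,0],"turn":0,"claw":1},
    {"linear":[-0.06,0,0],"turn":0,"claw":1},
    {"linear":[-0.1,0,0],"turn":0,"claw":1},
    {"linear":[-0.15,0,0],"turn":0,"claw":1}
  ],
  "newtons": 60
}}

```text
time: 8.2
eef_pos: [0.4222, -0.37, 0.0553]
eef_rot: [0.569, -0.419, 0.57, 0.419]
force: [-0.3, 0.1, -1.7]
grip_width: 0.0237
```

>>> {"name": "step_arm", "arguments": {
  "targets": [
    {"linear":[-0.08,0,0],"turn":0,"claw":1},
    {"linear":[-0.2,0,0],"turn":0,"claw":1},
    {"linear":[-0.35,0,0],"turn":0,"claw":1},
    {"linear":[-0.5,0,0],"turn":0,"claw":1},
    {"linear":[-0.65,0,0],"turn":0,"claw":1},
    {"linear":[-0.8,0,0],"turn":0,"claw":1},
    {"linear":[-0.92,0,0],"turn":0,"claw":1},
    {"linear":[-1,0,0],"turn":0,"claw":1}
  ]
}}

```text
time: 8.87
eef_pos: [0.4228, -0.3706, 0.1578]
eef_rot: [0.569, -0.42, 0.57, 0.418]
force: [0.6, -0.0, -1.1]
grip_width: 0.024
```

>>> {"name": "step_arm", "arguments": {
  "targets": [
    {"linear":[-0.06,0,0.06],"turn":0,"claw":1},
    {"linear":[-0.12,0.01,0.15],"turn":0,"claw":1},
    {"linear":[-0.2,0.02,0.28],"turn":0,"claw":1},
    {"linear":[-0.28,0.03,0.42],"turn":0,"claw":1},
    {"linear":[-0.35,0.04,0.56],"turn":0,"claw":1},
    {"linear":[-0.4,0.05,0.7],"turn":0,"claw":1},
    {"linear":[-0.4,0.06,0.85],"turn":0,"claw":1},
    {"linear":[-0.4,0.06,1],"turn":0,"claw":1}
  ]
}}

```text
time: 9.53
eef_pos: [0.4472, -0.2714, 0.1978]
eef_rot: [0.569, -0.42, 0.57, 0.418]
force: [-0.5, -0.5, -2.1]
grip_width: 0.0237
```

>>> {"name": "step_arm", "arguments": {
  "targets": [
    {"linear":[0,0.01,0.12],"turn":0,"claw":1},
    {"linear":[0,0.01,0.25],"turn":0,"claw":1},
    {"linear":[0,0.02,0.38],"turn":0,"claw":1},
    {"linear":[0,0.03,0.5],"turn":0,"claw":1},
    {"linear":[0,0.04,0.62],"turn":0,"claw":1},
    {"linear":[0,0.05,0.75],"turn":0,"claw":1},
    {"linear":[0,0.06,0.88],"turn":0,"claw":1},
    {"linear":[0,0.06,1],"turn":0,"claw":1}
  ]
}}

```text
time: 10.2
eef_pos: [0.4714, -0.1728, 0.1974]
eef_rot: [0.569, -0.42, 0.57, 0.418]
force: [-0.1, 0.0, -2.1]
grip_width: 0.0241
```

>>> {"name": "step_arm", "arguments": {
  "targets": [
    {"linear":[0,0.01,0.12],"turn":0,"claw":1},
    {"linear":[0,0.01,0.25],"turn":0,"claw":1},
    {"linear":[0,0.02,0.38],"turn":0,"claw":1},
    {"linear":[0,0.03,0.5],"turn":0,"claw":1},
    {"linear":[0,0.04,0.62],"turn":0,"claw":1},
    {"linear":[0,0.05,0.75],"turn":0,"claw":1},
    {"linear":[0,0.06,0.88],"turn":0,"claw":1},
    {"linear":[0,0.06,1],"turn":0,"claw":1}
  ]
}}

```text
time: 10.87
eef_pos: [0.4956, -0.0743, 0.1971]
eef_rot: [0.569, -0.42, 0.57, 0.418]
force: [0.4, -0.9, -1.8]
grip_width: 0.0239
```

```bash
python3 - <<'E'
from h import *
from station import *
s=sense();print(s["time"],s["eef_pos"],s["q"].round(2),yaw(s),s["grip_width"],s["force"])
c=get_calibration("wrist");p,d=camera("wrist")
cv2.imwrite("pics/w3.png",p);np.savez("w3.npz",p=p,d=d,**c)
P=cloud(c,d);Z=P[...,2]
m=(np.hypot(P[...,0]-.539,P[...,1]-.111)<.09)&(d>0)&(Z>.070)&(Z<.085)
q=P[m];print("rim",m.sum(),np.median(q[:,2]))
m=(np.hypot(P[...,0]-s["eef_pos"][0],P[...,1]-s["eef_pos"][1])<.09)&(Z>.155)&(Z<.195);q=P[m]
print("lid",m.sum(),np.median(q[:,2]),s["eef_pos"][2]-np.median(q[:,2]))
A=np.c_[q[:,:2],np.ones(len(q))];print("plane",np.linalg.lstsq(A,q[:,2],rcond=None)[0])
print(plan(sense(),[.539,.1115,.2]))
E
```

```text
10.8667 [ 0.49557427 -0.07429143  0.19706432] [-0.37 -0.05  1.98 -0.    1.21 -1.64] 72.68671261368539 0.02392501103347032 [ 0.42453872 -0.91825656 -1.82039012]
rim 2847 0.07791889192304657
lid 41112 0.1725062940574989 0.024558027472654564
plane [ 0.00839132 -0.00192755  0.16890582]
[-0.033  0.135  1.888]
```

View pics/w3.png

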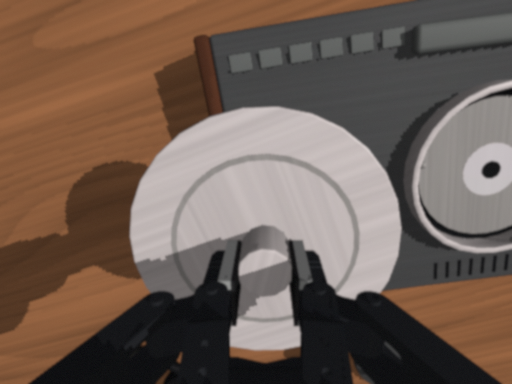

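The wrist view shows the lid held level with its centre near (265,230), and the well on the right at about (490,170). Next I'll measure plate and rim centres from this same image.

```bash
cat > fit.py <<'E'
from h import *
from scipy.optimize import least_squares
def circ(q,r,x0):
    f=lambda x:np.hypot(q[:,0]-x[0],q[:,1]-x[1])-r
    s=least_squares(f,x0,loss="soft_l1",f_scale=.0007);return s.x,np.median(np.abs(s.fun))
def edge(mask,c,z,keep):
    cs=max(cv2.findContours(mask.astype(np.uint8),0,1)[0],key=cv2.contourArea)[:,0]
    q=onz(c,cs,z)[:,:2]
    k=(cs[:,0]>3)&(cs[:,0]<508)&(cs[:,1]>3)&(cs[:,1]<380);return q[k][keep(q[k],cs[k])]
E
python3 - <<'E'
from fit import *
z=np.load("w3.npz");c=z;p,d=z["p"],z["d"];P=cloud(c,d);Z=P[...,2]
m=(Z>.160)&(Z<.185)
q=edge(m,c,.1725,lambda q,cs:cs[:,1]<260);print("plate",len(q),circ(q,.072,[.4956,-.0743]))
m=(np.hypot(P[...,0]-.539,P[...,1]-.111)<.09)&(Z>.0745)&(Z<.082)
q=P[m][:,:2];x,e=circ(q,.06925,[.539,.1115]);r=np.hypot(*(q-x).T);print("rim",x,e,r.min(),r.max(),np.percentile(r,[2,98]))
q=edge(m,c,.078,lambda q,cs:np.hypot(q[:,0]-.539,q[:,1]-.1115)>.0695);print("rim outer",len(q),circ(q,.072,[.539,.1115]))
E
```

```text
plate 568 (array([ 0.49539716, -0.07412327]), np.float64(0.0005889220026932401))
rim [0.53858208 0.11066219] 0.0013706094129624646 0.062291488971237666 0.07334636201775202 [0.06539506 0.07178555]
rim outer 272 (array([0.53871443, 0.110659  ]), np.float64(0.00035507241198254325))
```

>>> {"name": "step_arm", "arguments": {
  "targets": [
    {"linear":[0,0.01,0.12],"turn":0,"claw":1},
    {"linear":[0,0.01,0.25],"turn":0,"claw":1},
    {"linear":[0,0.02,0.38],"turn":0,"claw":1},
    {"linear":[0,0.03,0.5],"turn":0,"claw":1},
    {"linear":[0,0.04,0.62],"turn":0,"claw":1},
    {"linear":[0,0.05,0.75],"turn":0,"claw":1},
    {"linear":[0,0.06,0.85],"turn":0,"claw":1},
    {"linear":[0,0.07,0.95],"turn":0,"claw":1}
  ]
}}

```text
time: 11.58
eef_pos: [0.5176, 0.0209, 0.1969]
eef_rot: [0.569, -0.42, 0.569, 0.419]
force: [0.4, -0.8, -2.3]
grip_width: 0.0242
```

>>> {"name": "step_arm", "arguments": {
  "targets": [
    {"linear":[0,0.01,0.12],"turn":0,"claw":1},
    {"linear":[0,0.02,0.25],"turn":0,"claw":1},
    {"linear":[0,0.03,0.4],"turn":0,"claw":1},
    {"linear":[0,0.04,0.55],"turn":0,"claw":1},
    {"linear":[0,0.05,0.7],"turn":0,"claw":1},
    {"linear":[0,0.06,0.82],"turn":0,"claw":1},
    {"linear":[0,0.065,0.92],"turn":0,"claw":1},
    {"linear":[0,0.065,0.95],"turn":0,"claw":1}
  ]
}}

```text
time: 12.25
eef_pos: [0.5397, 0.1149, 0.1967]
eef_rot: [0.569, -0.421, 0.569, 0.419]
force: [0.2, 0.1, -1.4]
grip_width: 0.024
```

```bash
python3 - <<'E'
from fit import *
from station import *
s=sense();c=get_calibration("wrist");p,d=camera("wrist");P=cloud(c,d);Z=P[...,2]
print(s["time"],s["eef_pos"],s["force"])
m=(Z>.160)&(Z<.185)
q=edge(m,c,.1725,lambda q,cs:cs[:,1]<260);x,e=circ(q,.072,s["eef_pos"][:2]);print("plate-tcp",x-s["eef_pos"][:2],e)
print(plan(sense(),[.5388,.111,.125]))
E
```

```text
12.25 [0.53971359 0.11485156 0.1966501 ] [ 0.22825179  0.07130972 -1.39696771]
plate-tcp [-0.0001092   0.00026632] 0.000674319936635262
[ 0.716 -0.    -0.036]
```

>>> {"name": "step_arm", "arguments": {
  "targets": [
    {"linear":[0.08,0,-0.02],"turn":0,"claw":1},
    {"linear":[0.2,0,-0.036],"turn":0,"claw":1},
    {"linear":[0.32,0,-0.036],"turn":0,"claw":1},
    {"linear":[0.44,0,-0.036],"turn":0,"claw":1},
    {"linear":[0.54,0,-0.036],"turn":0,"claw":1},
    {"linear":[0.62,0,-0.036],"turn":0,"claw":1},
    {"linear":[0.67,0,-0.036],"turn":0,"claw":1},
    {"linear":[0.7,0,-0.036],"turn":0,"claw":1}
  ]
}}

```text
time: 12.97
eef_pos: [0.5383, 0.1109, 0.1255]
eef_rot: [0.569, -0.42, 0.569, 0.419]
force: [0.4, 0.8, -2.2]
grip_width: 0.0239
```

```bash
python3 - <<'E'
from fit import *
from station import *
s=sense();print(s["eef_pos"],s["force"],plan(s,[.5388,.111,.1146]))
E
```

```text
[0.53833601 0.11092355 0.12550463] [ 0.35080823  0.8334368  -2.18683205] [ 0.109 -0.004  0.002]
```

>>> {"name": "step_arm", "arguments": {
  "targets": [
    {"linear":[0.02,-0.004,0],"turn":0,"claw":1},
    {"linear":[0.04,-0.004,0],"turn":0,"claw":1},
    {"linear":[0.06,-0.004,0],"turn":0,"claw":1},
    {"linear":[0.08,-0.004,0],"turn":0,"claw":1},
    {"linear":[0.1,-0.004,0],"turn":0,"claw":1},
    {"linear":[0.11,-0.004,0],"turn":0,"claw":1},
    {"linear":[0.12,-0.004,0],"turn":0,"claw":1},
    {"linear":[0.12,-0.004,0],"turn":0,"claw":1}
  ]
}}

```text
time: 13.63
eef_pos: [0.5396, 0.1105, 0.1143]
eef_rot: [0.569, -0.421, 0.569, 0.419]
force: [1.6, -2.1, 0.9]
grip_width: 0.0237
```

>>> {"name": "step_arm", "arguments": {
  "targets": [
    {"linear":[0.015,0,0],"turn":0,"claw":1},
    {"linear":[0.03,0,0],"turn":0,"claw":1},
    {"linear":[0.045,0,0],"turn":0,"claw":1},
    {"linear":[0.06,0,0],"turn":0,"claw":1},
    {"linear":[0.07,0,0],"turn":0,"claw":1},
    {"linear":[0.08,0,0],"turn":0,"claw":1},
    {"linear":[0.085,0,0],"turn":0,"claw":1},
    {"linear":[0.085,0,0],"turn":0,"claw":1}
  ]
}}

```text
time: 14.3
eef_pos: [0.54, 0.1106, 0.1072]
eef_rot: [0.569, -0.421, 0.569, 0.419]
force: [-3.8, -0.7, 10.3]
grip_width: 0.024
```

>>> {"name": "step_arm", "arguments": {
  "targets": [
    {"linear":[0.01,0,0],"turn":0,"claw":1},
    {"linear":[0.015,0,0],"turn":0,"claw":1},
    {"linear":[0.02,0,0],"turn":0,"claw":1},
    {"linear":[0.025,0,0],"turn":0,"claw":1},
    {"linear":[0.025,0,0],"turn":0,"claw":1},
    {"linear":[0.025,0,0],"turn":0,"claw":1},
    {"linear":[0.025,0,0],"turn":0,"claw":1},
    {"linear":[0.025,0,0],"turn":0,"claw":1}
  ]
}}

```text
time: 14.97
eef_pos: [0.54, 0.1106, 0.1071]
eef_rot: [0.568, -0.421, 0.569, 0.419]
force: [-9.3, -1.8, 17.8]
grip_width: 0.0239
```

```bash
cat > lid.py <<'E'
from fit import *
from station import *
s=sense();c=get_calibration("wrist");p,d=camera("wrist");P=cloud(c,d);Z=P[...,2]
print(s["time"],s["eef_pos"],s["force"],s["q"].round(2))
m=(np.hypot(P[...,0]-.539,P[...,1]-.111)<.066)&(Z>.07)&(Z<.1)&(np.indices(Z.shape)[0]<290);q=P[m]
A=np.c_[q[:,:2]-[.539,.111],np.ones(len(q))]
f=least_squares(lambda x:A@x-q[:,2],[0,0,.082],loss="soft_l1",f_scale=.001);print("plate plane",f.x,len(q))
m=(np.hypot(P[...,0]-.539,P[...,1]-.111)<.09)&(Z>.05)&(Z<.07);print("case",np.median(Z[m]),m.sum())
m=(Z>.074)&(Z<.095)&(np.hypot(P[...,0]-.539,P[...,1]-.111)<.085)
q=edge(m,c,.082,lambda q,cs:cs[:,1]<260);print("plate c",circ(q,.072,[.539,.111]))
E
python3 lid.py
```

```text
14.9667 [0.54003825 0.11061465 0.10714558] [-9.27878378 -1.76038611 17.83660944] [-0.    0.19  1.9  -0.    1.04 -1.27]
plate plane [ 4.36245516e-03 -7.41826251e-05  8.28791979e-02] 30966
case 0.060475797883580484 14481
plate c (array([0.53974442, 0.11084609]), np.float64(0.0005345119140938437))
```

The lid stopped at the expected height with force rising and the plate at about 82 mm, so it's seated. I'll release it and rise.

>>> {"name": "step_arm", "arguments": {
  "targets": [
    {"linear":[0,0,0],"turn":0,"claw":1},
    {"linear":[0,0,0],"turn":0,"claw":0.2},
    {"linear":[0,0,0],"turn":0,"claw":-0.5},
    {"linear":[0,0,0],"turn":0,"claw":-1},
    {"linear":[0,0,0],"turn":0,"claw":-1},
    {"linear":[0,0,0],"turn":0,"claw":-1},
    {"linear":[0,0,0],"turn":0,"claw":-1},
    {"linear":[0,0,0],"turn":0,"claw":-1}
  ]
}}

```text
time: 15.68
eef_pos: [0.5401, 0.1106, 0.1071]
eef_rot: [0.569, -0.421, 0.569, 0.419]
force: [1.0, 0.6, -0.5]
grip_width: 0.0854
```

>>> {"name": "step_arm", "arguments": {
  "targets": [
    {"linear":[-0.05,0,0],"turn":0,"claw":-1},
    {"linear":[-0.15,0,0],"turn":0,"claw":-1},
    {"linear":[-0.3,0,0],"turn":0,"claw":-1},
    {"linear":[-0.45,0,0],"turn":0,"claw":-1},
    {"linear":[-0.6,0,0],"turn":0,"claw":-1},
    {"linear":[-0.75,0,0],"turn":0,"claw":-1},
    {"linear":[-0.9,0,0],"turn":0,"claw":-1},
    {"linear":[-1,0,0],"turn":0,"claw":-1}
  ]
}}

```text
time: 16.35
eef_pos: [0.5409, 0.1109, 0.21]
eef_rot: [0.569, -0.421, 0.568, 0.418]
force: [0.2, -0.3, 0.2]
grip_width: 0.0855
```

```bash
cat >> lid.py <<'E'
# knob top and dial bar
m=(np.hypot(P[...,0]-.539,P[...,1]-.111)<.03)&(Z>.102)&(Z<.115);q=P[m]
if len(q)>5: print("knob",np.median(q,0),cv2.minEnclosingCircle((q[:,:2]*1000).astype(np.float32)))
m=(np.hypot(P[...,0]-.5,P[...,1]+.041)<.05)&(Z>.09)&(Z<.1);q=P[m]
if len(q)>5: print("bar",np.median(q[:,2]),cv2.minAreaRect((q[:,:2]*1000).astype(np.float32)),len(q))
m=(np.hypot(P[...,0]-.5,P[...,1]+.041)<.05)&(Z>.067)&(Z<.08);q=P[m]
if len(q)>5: print("disc",np.median(q[:,2]),cv2.minEnclosingCircle((q[:,:2]*1000).astype(np.float32)),len(q))
import sys
if len(sys.argv)>1: cv2.imwrite(f"pics/{sys.argv[1]}.png",p)
E
python3 lid.py w4
```

```text
16.35 [0.54088834 0.11094571 0.20999803] [ 0.2489855  -0.28233026  0.19417222] [-0.    0.06  1.85 -0.    1.24 -1.27]
plate plane [0.00155275 0.00080766 0.08282882] 17726
case 0.06056305373991927 7885
plate c (array([0.53932473, 0.11099779]), np.float64(0.0007553163094130913))
knob [0.53786794 0.11131493 0.10851244] ((539.1329345703125, 110.83722686767578), 13.06132698059082)
bar 0.0949335423697269 ((503.2375183105469, -44.61384582519531), (14.81745433807373, 55.78207778930664), 81.60794830322266) 1245
disc 0.07190547721438256 ((503.22772216796875, -44.62378692626953), 32.85349655151367) 2455
```

View pics/w4.png

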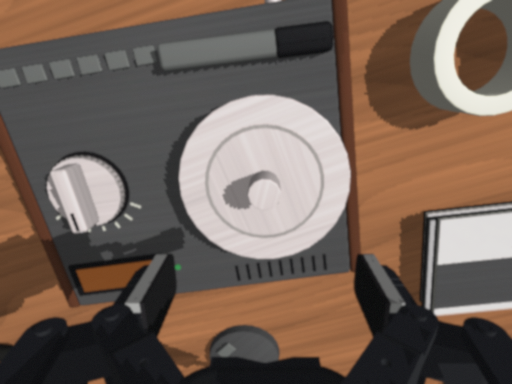

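The dial is at about (87,190), at rest, with its bar at −8.4° and its centre at (0.503, −0.0446). The lid is flush and centred, with the plate at 82 mm and the knob top at 108 mm. The marker hasn't moved. I'll go to the dial now.

>>> {"name": "step_arm", "arguments": {
  "targets": [
    {"linear":[0,-0.01,-0.1],"turn":-0.02,"claw":-1},
    {"linear":[0,-0.01,-0.22],"turn":-0.04,"claw":-1},
    {"linear":[0,-0.02,-0.34],"turn":-0.06,"claw":-1},
    {"linear":[0,-0.03,-0.46],"turn":-0.08,"claw":-1},
    {"linear":[0,-0.04,-0.57],"turn":-0.1,"claw":-1},
    {"linear":[0,-0.05,-0.67],"turn":-0.1,"claw":-1},
    {"linear":[0,-0.05,-0.76],"turn":-0.1,"claw":-1},
    {"linear":[0,-0.05,-0.8],"turn":-0.1,"claw":-1}
  ]
}}

```text
time: 17.07
eef_pos: [0.5227, 0.0321, 0.2116]
eef_rot: [0.536, -0.465, 0.534, 0.461]
force: [-0.1, 0.7, -0.2]
grip_width: 0.0854
```

```bash
python3 - <<'E'
from fit import *
from station import *
s=sense();print(s["eef_pos"],yaw(s),plan(s,[.5032,-.0446,.094]))
E
```

```text
[0.52268558 0.03213123 0.21158561] 81.76977150829636 [ 1.177  0.091 -0.785]
```

>>> {"name": "step_arm", "arguments": {
  "targets": [
    {"linear":[0,0.01,-0.1],"turn":0,"claw":-1},
    {"linear":[0.05,0.03,-0.22],"turn":0,"claw":-1},
    {"linear":[0.1,0.05,-0.36],"turn":0,"claw":-1},
    {"linear":[0.2,0.07,-0.5],"turn":0,"claw":-1},
    {"linear":[0.35,0.08,-0.63],"turn":0,"claw":-1},
    {"linear":[0.5,0.09,-0.73],"turn":0,"claw":-1},
    {"linear":[0.6,0.09,-0.78],"turn":0,"claw":-1},
    {"linear":[0.65,0.09,-0.785],"turn":0,"claw":-1}
  ]
}}

```text
time: 17.73
eef_pos: [0.5018, -0.0452, 0.1448]
eef_rot: [0.535, -0.464, 0.534, 0.461]
force: [0.7, 0.5, 0.0]
grip_width: 0.0854
```

```bash
python3 - <<'E'
from fit import *
from station import *
s=sense();c=get_calibration("wrist");p,d=camera("wrist");P=cloud(c,d);Z=P[...,2]
m=(np.hypot(P[...,0]-.503,P[...,1]+.045)<.04)&(Z>.09)&(Z<.1);q=P[m]
print("bar",np.median(q[:,2]),cv2.minAreaRect((q[:,:2]*1000).astype(np.float32)),len(q))
print(s["eef_pos"],yaw(s),plan(s,[.5032,-.0446,.094]))
E
```

```text
bar 0.09531699509021448 ((502.9298400878906, -45.02796173095703), (13.835798263549805, 55.78677749633789), 81.02289581298828) 1886
[ 0.50178034 -0.04524967  0.14483515] 81.67604109457015 [ 0.508 -0.011  0.009]
```

>>> {"name": "step_arm", "arguments": {
  "targets": [
    {"linear":[0.12,-0.01,0.005],"turn":0,"claw":-1},
    {"linear":[0.25,-0.01,0.005],"turn":0,"claw":-1},
    {"linear":[0.38,-0.01,0.005],"turn":0,"claw":-1},
    {"linear":[0.46,-0.01,0.005],"turn":0,"claw":-1},
    {"linear":[0.5,-0.01,0.005],"turn":0,"claw":-0.5},
    {"linear":[0.5,-0.01,0.005],"turn":0,"claw":0.2},
    {"linear":[0.5,-0.01,0.005],"turn":0,"claw":0.5},
    {"linear":[0.5,-0.01,0.005],"turn":0,"claw":1}
  ]
}}

```text
time: 18.45
eef_pos: [0.5037, -0.0445, 0.0955]
eef_rot: [0.536, -0.464, 0.534, 0.461]
force: [-0.2, 0.2, 0.2]
grip_width: 0.0389
```

>>> {"name": "step_arm", "arguments": {
  "targets": [
    {"linear":[0,0,0],"turn":0,"claw":1},
    {"linear":[0,0,0],"turn":0,"claw":1},
    {"linear":[0,0,0],"turn":0,"claw":1},
    {"linear":[0,0,0],"turn":0,"claw":1},
    {"linear":[0,0,0],"turn":0,"claw":1},
    {"linear":[0,0,0],"turn":0,"claw":1},
    {"linear":[0,0,0],"turn":0,"claw":1},
    {"linear":[0,0,0],"turn":0,"claw":1}
  ],
  "newtons": 40
}}

```text
time: 19.12
eef_pos: [0.5044, -0.0452, 0.0966]
eef_rot: [0.536, -0.465, 0.534, 0.46]
force: [-2.2, -2.8, 5.2]
grip_width: 0.0128
```

```bash
python3 - <<'E'
from fit import *
from station import *
s=sense();print(s["eef_pos"],yaw(s),s["force"],s["wrist_torque"],s["grip_width"],s["q"].round(2))
E
```

```text
[ 0.50436557 -0.04524341  0.09663731] 81.71642611906175 [-2.21812241 -2.84318504  5.23272443] [-0.4305578   0.3905509  -0.03519596] 0.012814753930750338 [-0.31  0.11  2.02 -0.    1.   -1.74]
```

>>> {"name": "step_arm", "arguments": {
  "targets": [
    {"linear":[-0.015,0,0],"turn":0.02,"claw":1},
    {"linear":[-0.02,0,0],"turn":0.06,"claw":1},
    {"linear":[-0.02,0,0],"turn":0.1,"claw":1},
    {"linear":[-0.02,0,0],"turn":0.15,"claw":1},
    {"linear":[-0.02,0,0],"turn":0.2,"claw":1},
    {"linear":[-0.02,0,0],"turn":0.25,"claw":1},
    {"linear":[-0.02,0,0],"turn":0.3,"claw":1},
    {"linear":[-0.02,0,0],"turn":0.34,"claw":1}
  ]
}}

```text
time: 19.78
eef_pos: [0.5038, -0.0462, 0.0968]
eef_rot: [0.639, -0.307, 0.637, 0.301]
force: [4.2, -7.8, -12.6]
grip_width: 0.013
```

```bash
python3 - <<'E'
from fit import *
from station import *
s=sense();print(s["eef_pos"],yaw(s),s["force"],s["wrist_torque"],s["grip_width"],plan(s,[.503,-.0448,.096]))
E
```

```text
[ 0.50377608 -0.04622828  0.09678037] 50.93643159045865 [  4.2388086   -7.76364564 -12.59951008] [-1.33162928 -0.72306122  0.08219342] 0.01299527866914754 [0.008 0.015 0.006]
```

>>> {"name": "step_arm", "arguments": {
  "targets": [
    {"linear":[0,0.005,0],"turn":0.04,"claw":1},
    {"linear":[0,0.01,0],"turn":0.09,"claw":1},
    {"linear":[0,0.01,0],"turn":0.14,"claw":1},
    {"linear":[0,0.01,0],"turn":0.19,"claw":1},
    {"linear":[0,0.01,0],"turn":0.24,"claw":1},
    {"linear":[0,0.01,0],"turn":0.29,"claw":1},
    {"linear":[0,0.01,0],"turn":0.34,"claw":1},
    {"linear":[0,0.01,0],"turn":0.34,"claw":1}
  ]
}}

```text
time: 20.45
eef_pos: [0.5029, -0.0469, 0.0967]
eef_rot: [0.698, -0.128, 0.695, 0.121]
force: [-0.5, -7.2, -1.0]
grip_width: 0.0131
```

>>> {"name": "step_arm", "arguments": {
  "targets": [
    {"linear":[0,0,0],"turn":0,"claw":1},
    {"linear":[0,0,0],"turn":0,"claw":1},
    {"linear":[0,0,0],"turn":0,"claw":1},
    {"linear":[0,0,0],"turn":0,"claw":1},
    {"linear":[0,0,0],"turn":0,"claw":1},
    {"linear":[0,0,0],"turn":0,"claw":1},
    {"linear":[0,0,0],"turn":0,"claw":1},
    {"linear":[0,0,0],"turn":0,"claw":1}
  ]
}}

```text
time: 21.12
eef_pos: [0.5029, -0.047, 0.0967]
eef_rot: [0.698, -0.128, 0.695, 0.121]
force: [-0.8, -2.8, 0.7]
grip_width: 0.0129
```

```bash
cat > d.py <<'E'
from fit import *
from station import *
s=sense();print(s["eef_pos"],yaw(s),s["force"],s["wrist_torque"],s["grip_width"])
for n in("wrist","top"):
    c=get_calibration(n);p,d=camera(n);P=cloud(c,d);Z=P[...,2]
    cv2.imwrite(f"pics/f_{n}.png",p)
    m=(np.hypot(P[...,0]-.539,P[...,1]-.111)<.066)&(Z>.07)&(Z<.1)
    print(n,"plate z",np.median(Z[m]) if m.any() else None,m.sum())
E
python3 d.py
```

```text
[ 0.50287276 -0.04700861  0.09665524] 20.264833263261146 [-0.75657485 -2.76902392  0.65617839] [-0.42412561  0.11190272  0.21515306] 0.012947096595794017
wrist plate z 0.08275890178139575 16952
top plate z 0.08303937241471293 1101
```

View pics/f_wrist.png

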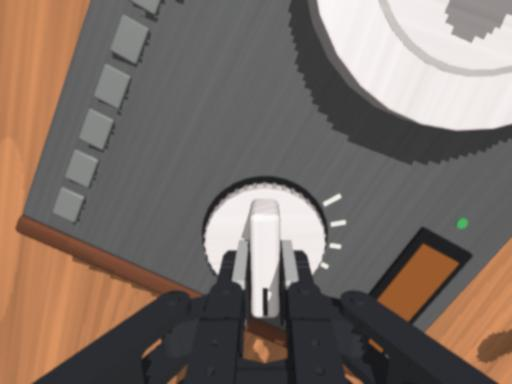

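The bar is aligned between the pads at about (265,260), and the tool has turned 61°. I'll hold it, check the bar angle itself, and then hand in.

>>> {"name": "step_arm", "arguments": {
  "targets": [
    {"linear":[0,0,0],"turn":0,"claw":1},
    {"linear":[0,0,0],"turn":0,"claw":1},
    {"linear":[0,0,0],"turn":0,"claw":1},
    {"linear":[0,0,0],"turn":0,"claw":1},
    {"linear":[0,0,0],"turn":0,"claw":1},
    {"linear":[0,0,0],"turn":0,"claw":1},
    {"linear":[0,0,0],"turn":0,"claw":1},
    {"linear":[0,0,0],"turn":0,"claw":1}
  ]
}}

```text
time: 21.88
eef_pos: [0.5029, -0.047, 0.0967]
eef_rot: [0.698, -0.128, 0.695, 0.121]
force: [-0.6, -2.5, 0.7]
grip_width: 0.0131
```

>>> {"name": "step_arm", "arguments": {
  "targets": [
    {"linear":[0,0,0],"turn":0,"claw":1},
    {"linear":[0,0,0],"turn":0,"claw":1},
    {"linear":[0,0,0],"turn":0,"claw":1},
    {"linear":[0,0,0],"turn":0,"claw":1},
    {"linear":[0,0,0],"turn":0,"claw":1},
    {"linear":[0,0,0],"turn":0,"claw":1},
    {"linear":[0,0,0],"turn":0,"claw":1},
    {"linear":[0,0,0],"turn":0,"claw":1}
  ]
}}

```text
time: 22.55
eef_pos: [0.5029, -0.047, 0.0967]
eef_rot: [0.698, -0.128, 0.695, 0.121]
force: [0.3, -3.9, -0.9]
grip_width: 0.0128
```

```bash
cat >> d.py <<'E'
c=get_calibration("wrist");p,d=camera("wrist");P=cloud(c,d);Z=P[...,2]
v,u=np.indices(Z.shape)
m=(Z>.091)&(Z<.099)&(p.min(2)>150)&(abs(u-265)<22)&(v<290)&(v>185);q=P[m][:,:2]
print("bar",len(q),cv2.minAreaRect((q*1000).astype(np.float32)))
dx,dy=cv2.fitLine((q*1000).astype(np.float32),cv2.DIST_HUBER,0,.01,.01)[:2].ravel()
print("line deg",np.degrees(np.arctan2(dy,dx)),"centre",q.mean(0))
q=edge((Z>.074)&(Z<.095)&(np.hypot(P[...,0]-.539,P[...,1]-.111)<.085),c,.082,lambda q,cs:np.hypot(q[:,0]-.539,q[:,1]-.111)>.06);print("plate c",circ(q,.072,[.539,.111]))
E
python3 d.py
```

```text
[ 0.50287073 -0.04701426  0.09665291] 20.261398102051444 [ 0.26948482 -3.92024783 -0.90845574] [-0.36369719  0.12518932  0.22776937] 0.012806528439674081
wrist plate z 0.08275298068140201 16948
top plate z 0.08288281458845503 1099
bar 2129 ((500.043701171875, -36.59416198730469), (19.153852462768555, 38.89636993408203), 30.90814971923828)
line deg -72.245926 centre [ 0.49888757 -0.03440394]
plate c (array([0.53746504, 0.11099193]), np.float64(0.00016729638685854253))
```

```bash
python3 -c "
from station import *
print(robot.sign_off());print(sense()['time'])"
```

```text
the job is handed in; nothing more can be done
None
the job is handed in; nothing more can be done
```

I set the lid on the well, pressed it in until it stopped at seated height, let it go, then turned the dial clockwise to the third click. I handed in at about 22.7 s, with the gripper still holding the dial; no verdict was reported.

**Lid:** The press force rose to 18 N with no further travel. After release, the plate was at about 82 mm and the knob top at 108 mm. It was level within 0.002 rad and within about 1 mm of the well's centre. The plate height had not changed at the last check.

**Dial:** The gripper turned 61.4° (1.07 rad) and held steady for about 2 s before hand-in. It still had a 13 mm grip on the bar and a reaction torque of about 0.23 N m.

**Other items:** The marker had not moved in a picture taken after the lid was released. I did not measure the other bystanders again at the end, but the arm made no contact that I noticed.

**Checks that disagreed:**
- **Dial angle:** A rough line fit on the bar, probably including some of the pads, gave about 64°. That is past the 1.10 rad (63°) stop, so I trust the gripper's angle more. Both are well past 0.95 rad.
- **Lid centre:** A last fit on only part of the lid's edge put its centre about 2 mm from the earlier value, still within 5 mm.

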